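Set the sizing rack's sliding stop to the orange notch

ROBOT

A 7-joint arm with a two-finger parallel gripper is mounted at the origin on the work surface. World frame = base frame: x ahead of the robot, y to its left, z up, the work surface at z = 0. Lengths are in m, angles in rad, forces in N, time in s.
With the tool pointing down it reaches from about 0.4 to 0.85 m from the base axis. Payload 10.4 kg.
Tool frame: the origin (TCP) lies at the centre of the arm's flange, where the gripper is bolted on; the fingertips stand 173 mm ahead of it and the grasp point (between the pads) lies 155 mm ahead of it; x points along the fingers, z is the direction in which the jaws open and shut, and the axes are right-handed (so a half turn about x gives the same grasp; the last joint's range is limited). The gripper opens to 85 mm and grips with 20 to 120 N. Pads are 22 mm wide; open, the fingers measure 114 mm over their backs; the gripper's body (76 mm by 85 mm) begins 54 mm behind the grasp point. The pads swing forward as they close: fully open they stand 13 mm farther back than shut.
Start: joints at [1.089, 0.332, -0.065, 1.46, 0.022, 1.35, -0.088], TCP at [0.277, -0.56, 0.405] pointing down, gripper open.
Joint ranges: [-2.6, 2.6], [-0.5, 2.12], [-1.47, 1.34], [0.16, 2.42], [-1.27, 4.41], [0.06, 2.06], [-2.6, 2.6]. Speed limits (rad/s): [2.22, 2.22, 2.79, 2.79, 3.14, 3.14, 3.14].

INTERFACE

Orientations are given as a 3x3 rotation matrix whose columns are the frame's x, y, z axes.
In Python, from station import readout, optics, arm gives the robot as it stands.
- The arm moves only by the tool apply_moves, never from a script. Its argument "deltas" is a list of rows, each a list of 7 numbers: the finger opening in m, from 0 to 0.0854, then the shift along the tool's x, y, z in m, then the turn, a rotation vector about the tool's x, y, z in rad. A call has 1 to 20 rows; each row shifts and turns the commanded pose from where the row before left it, along the tool's axes as they then stand; what a row does not reach is not made up. A row lasts 1/10 s, in which the tool goes at most 50 mm and 8.59 degrees, less where a joint would pass 70% of its speed; a pose out of reach is approached as far as the arm can. A call is refused whole if a number of a shift passes 0.05 or a number of a turn 0.15, either way. A call with a gripper value outside its range is refused whole. The fingers move at their own pace and stop on an object; "squeeze" is the grip in N (left out, the last holds). Time passes only in rows, so rows that do not move let the fingers close. It gives the time, the measured TCP pose, the force and the opening at its end, in the units of the state.
- readout.get_obs(): the state, without advancing time (a new reading comes with each control period).
- optics.camera(name): name is "scene" or "top"; returns (picture, depth): 420x560x3 uint8, blue, green, red; 420x560 float32, m along the optical axis (not along the pixel's ray), 0 where there is no reading.
- optics.get_calibration(name): a dict with "mtx" (3x3 intrinsics, pixels), "dist" ([k1, k2, p1, p2, k3] as OpenCV has them; the pictures are not rectified), "R" (3x3) and "t" (3): a world point X has camera coordinates R X + t. Camera axes: x right, y down, z forward; pixel columns grow to the right and rows downward; lengths in m; the calibration is good to about 2 mm. A picture is of the moment at which its call begins. get_calibration takes no time and is no camera call.
- arm.finish_job(): hands the job in, once; it reports no verdict.
The state is a dict: "t": time; "qpos": joint angles; "dq": joint speeds; "tau": joint torques, N m; "ee_pos": TCP position; "tcp_rot": TCP orientation; "ft_force": force on the tool from outside, world axes, zero at the start; "torque": the same for the moment, N m; "opening": opening from 0.0 (shut) to 1.0 (fully open).
Only numpy, scipy, OpenCV 4.12 (cv2) and the standard library are available. Lean on these libraries where they do the work, as an engineer would, in place of code of your own. Each camera call takes 0.05 s, during which the arm holds its last target. There are 200 camera calls.

TASK

Set the wooden stone-sizing rack to the orange size: with the fingertips, push the black sliding stop along its aluminium rail until it clicks into the notch beside the orange tab, and leave it seated there. Push it gently from behind, do not grip it, and leave the copper bowl, orange scoop, geode and mallet where they are.

Things in the scene. Friction and masses are not known exactly. Their poses are not given: they have to be found in the camera images.
- rack: Slatted wooden sizing rack, 170 (x) by 440 (y) mm, fixed. Origin: centre of its underside, on the shelf; x across the slats away from the robot, y along slats and rail, z up. Slats' tops 28 mm above the shelf. A wooden end fence, top 74 mm above the shelf, stands at y = 165 to 187, x = -83 to +5 mm. A C-clamp holds its far +y end: x above 35, y = 150 to 180 mm, top 58 mm above the shelf.
- rail (a point): Point on the aluminium rail's centre line, at its top, 42 mm above the shelf, at rack x = +22, y = 0 mm; axes as the rack's. The rail head is 18 mm wide and runs along y from -190 to +155 mm. Four notches, 12 mm long, are cut across it, centred at y = -25, +15, +55 and +95 mm, each with a coloured tab beside it.
- stop: Sliding stop, about 300 g, moves only along the rail. Origin: on the rail's centre line at its top (42 mm above the shelf), at the white pointer; axes as the rack's; y goes from -135 to +120 mm along the rail. It starts at its -y end before all notches: push it toward +y. Black block x = -25 to +25, y = -24 to +18, z = 4 to 38 mm; brass cap on top, 19 mm wide, to z = 50 mm.
- stop_push (a point): Centre of the black block's flat -y face, the face to push, 50 mm wide and 34 mm high; 63 mm above the shelf, 24 mm behind (-y) the stop's origin. Sliding takes about 2 N. A sprung ball inside drops 2.7 mm into each notch: the push falls away and the stop jumps ahead by itself to the notch's centre once within about 4 mm of it. Pushing it on out of a notch takes about 9 N.
- stop_plate (a point): Centre of the front (+y) face of the aluminium plate on the stop: plate 116 mm wide (stop x = -94 to +22), 6 mm thick (stop y = +18 to +24), 46 mm high, top 87 mm above the shelf. It reaches over the slats toward the robot; stones are measured between it and the end fence.
- tab_orange: Orange plastic size tab, 30 (x) by 18 (y) by 5 mm, fixed on the rack's farthest slat (rack x = 66 mm) beside one of the four notches; which one changes from start to start. Origin: centre of its underside, 28 mm above the shelf; axes as the rack's; its notch lies at the same y along the rail. When the stop is seated in this notch, the stop's origin and this origin have the same y along the rail.
- tab_white: White plastic size tab, 30 (x) by 18 (y) by 5 mm, fixed on the rack's farthest slat (rack x = 66 mm) beside one of the four notches; which one changes from start to start. Origin: centre of its underside, 28 mm above the shelf; axes as the rack's; its notch lies at the same y along the rail.
- tab_blue: Blue plastic size tab, 30 (x) by 18 (y) by 5 mm, fixed on the rack's farthest slat (rack x = 66 mm) beside one of the four notches; which one changes from start to start. Origin: centre of its underside, 28 mm above the shelf; axes as the rack's; its notch lies at the same y along the rail.
- tab_green: Green plastic size tab, 30 (x) by 18 (y) by 5 mm, fixed on the rack's farthest slat (rack x = 66 mm) beside one of the four notches; which one changes from start to start. Origin: centre of its underside, 28 mm above the shelf; axes as the rack's; its notch lies at the same y along the rail.
- bowl: Copper sorting bowl with a few pebbles, 124 mm across, 48 mm high, loose on the shelf. Origin: centre of its underside. Leave it alone.
- scoop: Orange plastic scoop, loose on the shelf; blade 85 mm long, 57 mm wide, 31 mm high toward its +x, round handle 95 mm long toward its -x. Origin: under the back of the blade. Leave it alone.
- geode: Half of an amethyst geode, purple side up, about 80 mm across, 44 mm high, loose on the shelf. Origin: centre of its underside. Leave it alone.
- mallet: Black rubber mallet lying on the shelf, head 60 mm thick and 95 mm long along its y, wooden handle 270 mm long toward its -x. Origin: on the shelf under the middle of the head. Leave it alone.

How it is judged:
On the way:
1. the fingers push the stop along the rail (contact force between the fingers and stop above 0.5 N and linear speed of stop above 0.003 m/s), for 0.1 s.
At the end, for the whole second after the job is handed in: The stop is at rest, seated in the notch beside the orange tab (its pointer within 2.5 mm of the tab's middle along the rail), and the bowl, scoop, geode and mallet are within 15 mm of where they were (y of stop in the frame of tab_orange between -0.0025 and 0.0025 m and linear speed of stop below 0.005 m/s and distance of each of bowl, scoop, geode, mallet from where it was at the start of the episode below 0.015 m); the robot touches nothing.
It fails at once if the stop is gripped, or shoved with more than 25 N (contact force between the fingers and stop above 25 N).
It fails at once if the bowl is moved by more than 15 mm or lifted (distance of bowl from where it was at the start of the episode above 0.015 m).
It fails at once if the scoop is moved by more than 15 mm or lifted (distance of scoop from where it was at the start of the episode above 0.015 m).
It fails at once if the geode is moved by more than 15 mm or lifted (distance of geode from where it was at the start of the episode above 0.015 m).
It fails at once if the mallet is moved by more than 15 mm or lifted (distance of mallet from where it was at the start of the episode above 0.015 m).
It also fails if it takes over 48 s, if anything falls off the work surface, if the arm or the gripper's body presses on something with over 40 N, if the wrist force passes 120 N, or if a joint passes its speed limit or range.

## Working session

There is one attempt and no reset: what is moved stays moved. The work goes in short steps, Python scripts to look and compute and a tool call to move; the robot and the scene stay as the last step left them, time stands still between calls to the robot, and variables do not carry over. Pictures are saved under pics/ and viewed, about 8 in all and at most 12, crops included, and the job is handed in when it is done.

Besides the shell and the picture viewer there is one more tool, called after ">>>" by a JSON object that holds its "method" and its "body", one argument or row to a line. apply_moves: Moves the arm, as the interface text tells. Its arguments: {"type":"object","properties":{"deltas":{"type":"array","items":{"type":"array","items":{"type":"number"}}},"squeeze":{"type":"number"}},"required":["deltas"]}

```bash
mkdir -p pics
cat > h.py <<'E'
import numpy as np, cv2
from station import readout, optics, arm
def shot(n, f):
    p,d=optics.camera(n); cv2.imwrite('pics/%s.png'%f,p); np.save('pics/%s.npy'%f,d); return p,d
def world(n,uv,z=None,d=None):
    c=optics.get_calibration(n); K=np.array(c['mtx']);R=np.array(c['R']);t=np.array(c['t']).ravel()
    r=cv2.undistortPoints(np.array(uv,float).reshape(-1,1,2),K,np.array(c['dist'],float))[:,0]
    r=np.c_[r,np.ones(len(r))]; o=-R.T@t; w=r@R
    if d is not None: return o+w*np.array([d[int(v),int(u)] for u,v in uv])[:,None]
    return o+w*((z-o[2])/w[:,2])[:,None]
E
python3 - <<'E'
from h import *
a,_=shot('top','top0'); b,_=shot('scene','sc0')
o=readout.get_obs(); print(o['t'],o['ee_pos'],np.round(o['tcp_rot'],3),o['ft_force'],o['opening'])
for n in('top','scene'):
  c=optics.get_calibration(n);print(n,-np.array(c['R']).T@np.array(c['t']).ravel(),np.round(c['R'],2))
E
```

```text
0.1 [ 0.27675244 -0.56026096  0.40398886] [[-0.001  0.897  0.443]
 [ 0.001  0.443 -0.897]
 [-1.    -0.    -0.001]] [ 0.60214628 -0.15268496  0.4281993 ] 0.9973220252045388
top [0.43654384 0.01887749 1.47121954] [[ 0.   -1.   -0.01]
 [-1.   -0.   -0.07]
 [ 0.07  0.01 -1.  ]]
scene [ 1.10820945 -0.33837852  0.70204816] [[ 0.49  0.87  0.01]
 [ 0.58 -0.31 -0.75]
 [-0.65  0.38 -0.66]]
```

View pics/top0.png

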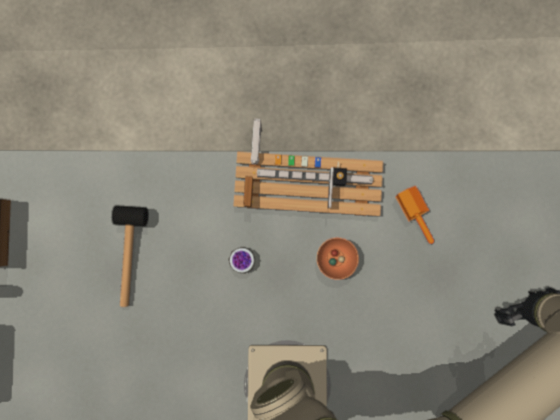

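View pics/sc0.png

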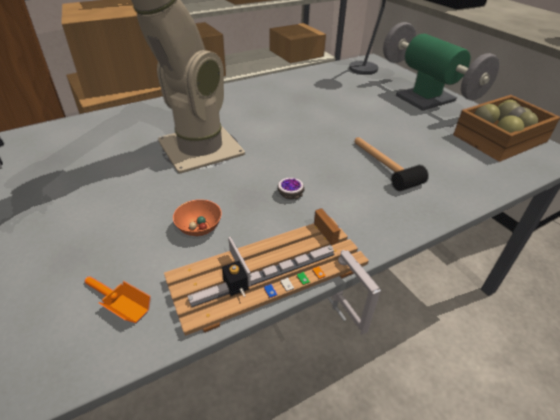

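The top view shows the rack at about (235–383, 152–215), with world +y to the left. The stop is at (340,176), and the tabs are blue (318,162), white (305,161), green (292,160) and orange (~278,160), so orange looks like the farthest notch. The scene view gives the same order, with orange at (319,272) next to the clamp. I'll measure from crops.

Run:
```python
from h import *
a=cv2.imread('pics/top0.png'); b=cv2.imread('pics/sc0.png'); d=np.load('pics/top0.npy'); e=np.load('pics/sc0.npy')
A=cv2.resize(a[145:220,230:390],None,fx=5,fy=5,interpolation=cv2.INTER_CUBIC)
B=cv2.resize(b[230:330,160:375],None,fx=3.7,fy=3.7,interpolation=cv2.INTER_CUBIC)[:, :800]
B=B[:,:]; C=np.zeros((A.shape[0]+B.shape[0],800,3),np.uint8); C[:A.shape[0]]=A[:,:800]; C[A.shape[0]:,:B.shape[1]]=B
C=cv2.resize(C,None,fx=.8,fy=.8,interpolation=cv2.INTER_AREA)if C.shape[0]>600 else C
cv2.imwrite('pics/crop0.png',C); print(C.shape)
def cen(img,box,lo,hi):
    x0,y0,x1,y1=box; m=cv2.inRange(cv2.cvtColor(img[y0:y1,x0:x1],cv2.COLOR_BGR2HSV),lo,hi); v,u=np.nonzero(m); return (u.mean()+x0,v.mean()+y0,len(u))
for n,img,bt in(('top',a,(270,152,330,168)),('scene',b,(255,260,335,300))):
  for c,lo,hi in(('blue',(100,120,60),(125,255,255)),('green',(50,100,50),(80,255,255)),('orange',(5,225,190),(18,255,255))):
    r=cen(img,bt,lo,hi); print(n,c,np.round(r,1),world(n,[r[:2]],z=.033).round(4))
print('shelf z',world('top',[(300,235),(200,180)],d=d).round(3))
print('slat z',world('top',[(300,196),(360,204)],d=d).round(3))
```

```text
(596, 640, 3)
top blue [317.3 163.   27. ] [[ 0.6587 -0.0912  0.033 ]]
top green [291.  160.4  39. ] [[ 0.6665 -0.012   0.033 ]]
top orange [nan nan  0.] [[nan nan nan]]
scene blue [269.5 290.1  68. ] [[ 0.6613 -0.0933  0.033 ]]
scene green [302.4 277.4  72. ] [[ 0.6659 -0.0134  0.033 ]]
scene orange [317.  270.9  31. ] [[0.6661 0.0254 0.033 ]]
shelf z [[ 0.443 -0.04   0.001]
 [ 0.611  0.267 -0.003]]
slat z [[ 0.56  -0.04   0.02 ]
 [ 0.536 -0.219  0.025]]<stdin>:9: RuntimeWarning: Mean of empty slice.
  ret = ret.dtype.type(ret / rcount)
```

View pics/crop0.png

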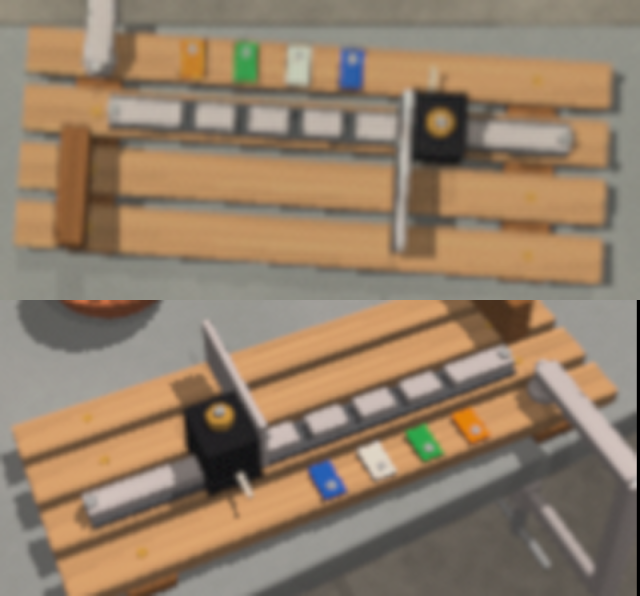

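The crop shows the tab order blue, white, green, orange, so orange is notch y=+95. The block's -y face is at crop x≈467, and the pointer is at (434,75).

Run:
```python
from h import *
f=lambda P:[(230+x/4,145+y/4) for x,y in P]
tabs=world('top',f([(193,58),(246,63),(299,66),(351,69)]),z=.033)
rail=world('top',f([(109,111),(571,138)]),z=.042)
face=world('top',f([(467,98),(467,160)]),z=.080)
capm=world('top',f([(440,121)]),z=.092)
corn=world('top',f([(28,28),(611,64),(603,284),(14,244)]),z=.028)
print(tabs.round(4),rail.round(4),face.round(4),capm.round(4),corn.round(4),sep='\n')
loc=np.array([[66,95],[66,55],[66,15],[66,-25],[22,155],[22,-190],[85,220],[85,-220],[-85,-220],[-85,220]])/1e3
W=np.r_[tabs,rail,corn][:,:2]
M,_=cv2.estimateAffinePartial2D(loc.astype(np.float32),W.astype(np.float32),ransacReprojThreshold=.01)
print(M.round(4),np.degrees(np.arctan2(M[1,0],M[0,0])), 'scale',np.hypot(M[1,0],M[0,0]))
th=np.arctan2(M[1,0],M[0,0]);R=np.array([[np.cos(th),-np.sin(th)],[np.sin(th),np.cos(th)]]);t=(W-loc@R.T).mean(0)
print('t',t,'res',((W-loc@R.T-t)*1e3).round(1).tolist())
print('rack frame face,cap',((np.r_[face,capm][:,:2]-t)@R).round(4))
o=readout.get_obs()
# rack pose targets
yaw=np.degrees(th)
for n,l in(('stop axis at -135',[.022,-.135]),('face',[.022,-.159]),('face end',[.022,.071])): print(n,R@np.array(l)+t)
```

```text
[[ 0.6692  0.0263  0.033 ]
 [ 0.6654 -0.0136  0.033 ]
 [ 0.6632 -0.0534  0.033 ]
 [ 0.6609 -0.0925  0.033 ]]
[[ 0.6278  0.0889  0.042 ]
 [ 0.6078 -0.255   0.042 ]]
[[ 0.6324 -0.1728  0.08  ]
 [ 0.5872 -0.1725  0.08  ]]
[[ 0.6141 -0.1517  0.092 ]]
[[ 0.6927  0.1511  0.028 ]
 [ 0.6655 -0.2883  0.028 ]
 [ 0.4998 -0.2803  0.028 ]
 [ 0.5291  0.1604  0.028 ]]
[[ 0.9961  0.0616  0.5968]
 [-0.0616  0.9961 -0.0642]] -3.540677796018822 scale 0.9979980088185003
t [ 0.59676184 -0.0642068 ] res [[0.7, -0.2], [-0.6, -0.2], [-0.4, -0.1], [-0.2, 0.8], [-0.5, -0.2], [0.8, 0.2], [-2.4, 1.0], [-2.5, 0.8], [1.4, -1.7], [3.6, -0.2]]
rack frame face,cap [[ 0.0423 -0.1062]
 [-0.0029 -0.1087]
 [ 0.0227 -0.0863]]
stop axis at -135 [ 0.61038263 -0.20030777]
face [ 0.60890046 -0.22426196]
face end [0.62310461 0.00529901]
```

Rack yaw is -3.5° and the stop's origin sits at rack y≈-85 mm. The tab fit residuals are under 1 mm. I'll shut the fingers, turn the tool so that tool y = rack y and tool z = rack x, then move in above and behind the stop.

>>> {"method": "apply_moves", "body": {
  "deltas": [
    [0, 0, 0, 0, -0.14, 0, 0],
    [0, 0, 0, 0, -0.14, 0, 0],
    [0, 0, 0, 0, -0.14, 0, 0],
    [0, 0, 0, 0, -0.14, 0, 0],
    [0, 0, 0, 0, -0.14, 0, 0],
    [0, 0, 0, 0, -0.14, 0, 0],
    [0, 0, 0, 0, -0.14, 0, 0],
    [0, 0, 0, 0, -0.07, 0, 0],
    [0, 0, 0, 0, 0, 0, 0]
  ],
  "squeeze": 20
}}

```text
t: 1.0
ee_pos: [0.2767, -0.5603, 0.4043]
tcp_rot: [[-0.0, 0.061, 0.998], [0.001, 0.998, -0.061], [-1.0, 0.001, -0.0]]
ft_force: [0.8, -0.4, -1.0]
opening: 0.003
```

>>> {"method": "apply_moves", "body": {
  "deltas": [
    [0, 0, 0.0197, 0.0173, 0, 0, 0],
    [0, 0, 0.0197, 0.0173, 0, 0, 0],
    [0, 0, 0.0197, 0.0173, 0, 0, 0],
    [0, 0, 0.0197, 0.0173, 0, 0, 0],
    [0, 0, 0.0197, 0.0173, 0, 0, 0],
    [0, 0, 0.0197, 0.0173, 0, 0, 0],
    [0, 0, 0.0197, 0.0173, 0, 0, 0],
    [0, 0, 0.0197, 0.0173, 0, 0, 0],
    [0, 0, 0.0197, 0.0173, 0, 0, 0],
    [0, 0, 0.0197, 0.0173, 0, 0, 0],
    [0, 0, 0.0197, 0.0173, 0, 0, 0],
    [0, 0, 0.0197, 0.0173, 0, 0, 0],
    [0, 0, 0.0197, 0.0173, 0, 0, 0],
    [0, 0, 0.0197, 0.0173, 0, 0, 0],
    [0, 0, 0.0197, 0.0173, 0, 0, 0],
    [0, 0, 0.0197, 0.0173, 0, 0, 0],
    [0, 0, 0.0197, 0.0173, 0, 0, 0],
    [0, 0, 0.0197, 0.0173, 0, 0, 0],
    [0, 0, 0, 0, 0, 0, 0],
    [0, 0, 0, 0, 0, 0, 0]
  ]
}}

```text
t: 3.0
ee_pos: [0.6098, -0.2253, 0.4043]
tcp_rot: [[-0.001, 0.063, 0.998], [0.0, 0.998, -0.063], [-1.0, 0.0, -0.001]]
ft_force: [-0.0, -0.3, -0.0]
opening: -0.003
```

```bash
cat >> h.py <<'E'
TH=np.radians(-3.54); RR=np.array([[np.cos(TH),-np.sin(TH)],[np.sin(TH),np.cos(TH)]]); T=np.array([.59676,-.06421])
def rack(p): return (np.asarray(p)[...,:2]-T)@RR
def state():
    o=readout.get_obs(); p=np.array(o['ee_pos']); f=np.array(o['ft_force'])
    print('t',round(o['t'],2),'rackxy',rack(p).round(4),'z',round(p[2],4),'f rack',(f[:2]@RR).round(1),f[2].round(1),'open',round(o['opening'],3))
    return o
E
python3 - <<'E'
from h import *
o=state(); print(np.round(o['tcp_rot'],4)); shot('scene','sc1')
E
```

```text
t 3.0 rackxy [ 0.0229 -0.16  ] z 0.4043 f rack [ 0.  -0.3] -0.0 open -0.003
[[-7.00e-04  6.26e-02  9.98e-01]
 [ 2.00e-04  9.98e-01 -6.26e-02]
 [-1.00e+00  2.00e-04 -7.00e-04]]
```

View pics/sc1.png

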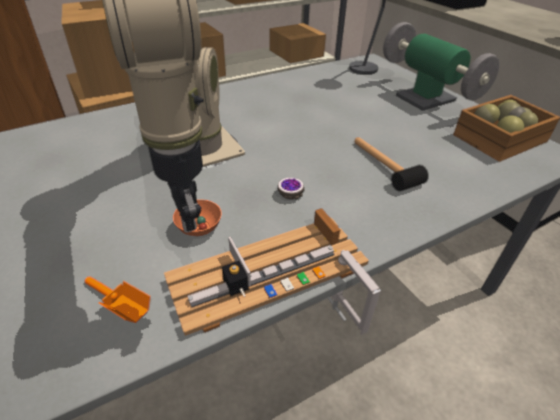

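The shut fingers (tip near (193,225)) are above and behind the stop at (236,277), and nothing else has moved. Next I'll descend to tip height ≈57 mm.

>>> {"method": "apply_moves", "body": {
  "deltas": [
    [0, 0.02, 0, 0, 0, 0, 0],
    [0, 0.02, 0, 0, 0, 0, 0],
    [0, 0.02, 0, 0, 0, 0, 0],
    [0, 0.02, 0, 0, 0, 0, 0],
    [0, 0.02, 0, 0, 0, 0, 0],
    [0, 0.02, 0, 0, 0, 0, 0],
    [0, 0.02, 0, 0, 0, 0, 0],
    [0, 0.02, 0, 0, 0, 0, 0],
    [0, 0.014, 0, 0, 0, 0, 0],
    [0, 0, 0, 0, 0, 0, 0]
  ]
}}

```text
t: 4.05
ee_pos: [0.6084, -0.2265, 0.2287]
tcp_rot: [[-0.003, 0.064, 0.998], [0.001, 0.998, -0.064], [-1.0, 0.0, -0.003]]
ft_force: [0.4, -0.2, 0.2]
opening: -0.001
```

Run:
```python
from h import *
state(); p,_=shot('scene','sc2'); cv2.imwrite('pics/sc2c.png',cv2.resize(p[160:340,140:380],None,fx=3,fy=3,interpolation=cv2.INTER_CUBIC))
```

```text
t 4.05 rackxy [ 0.0217 -0.1613] z 0.2287 f rack [ 0.4 -0.2] 0.2 open -0.001
```

View pics/sc2c.png

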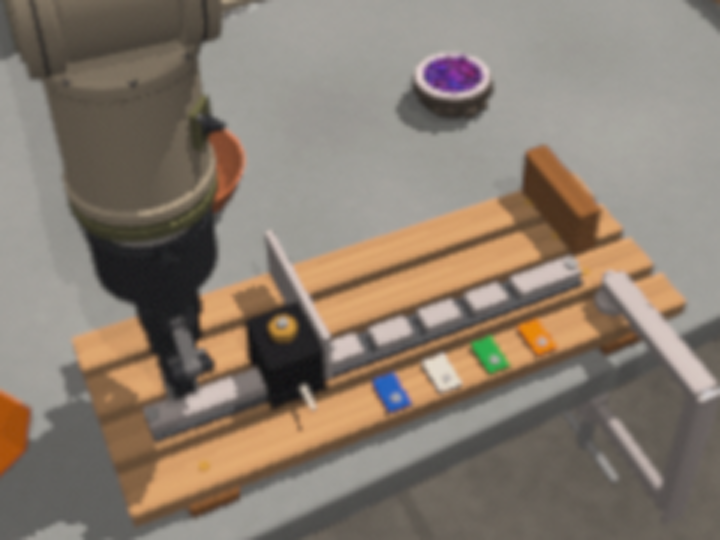

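The fingertips are low over the rail, about 40 mm behind the block, with clear space around them. I'll approach gently.

>>> {"method": "apply_moves", "body": {
  "deltas": [
    [0, 0, 0.006, 0, 0, 0, 0],
    [0, 0, 0.006, 0, 0, 0, 0],
    [0, 0, 0.006, 0, 0, 0, 0],
    [0, 0, 0.006, 0, 0, 0, 0],
    [0, 0, 0.004, 0, 0, 0, 0],
    [0, 0, 0.002, 0, 0, 0, 0],
    [0, 0, 0.002, 0, 0, 0, 0],
    [0, 0, 0.002, 0, 0, 0, 0],
    [0, 0, 0.002, 0, 0, 0, 0],
    [0, 0, 0.002, 0, 0, 0, 0],
    [0, 0, 0.002, 0, 0, 0, 0],
    [0, 0, 0.002, 0, 0, 0, 0]
  ]
}}

```text
t: 5.3
ee_pos: [0.6122, -0.1837, 0.2307]
tcp_rot: [[0.0, 0.062, 0.998], [-0.0, 0.998, -0.062], [-1.0, -0.0, 0.0]]
ft_force: [-0.0, 0.0, 0.7]
opening: 0.001
```

>>> {"method": "apply_moves", "body": {
  "deltas": [
    [0, 0, 0.002, 0, 0, 0, 0],
    [0, 0, 0.002, 0, 0, 0, 0],
    [0, 0, 0.002, 0, 0, 0, 0],
    [0, 0, 0.002, 0, 0, 0, 0]
  ]
}}

```text
t: 5.7
ee_pos: [0.6127, -0.1759, 0.2307]
tcp_rot: [[0.0, 0.062, 0.998], [-0.0, 0.998, -0.062], [-1.0, -0.0, 0.0]]
ft_force: [-0.4, -2.5, -0.4]
opening: -0.006
```

>>> {"method": "apply_moves", "body": {
  "deltas": [
    [0, 0, 0.002, 0, 0, 0, 0],
    [0, 0, 0.002, 0, 0, 0, 0],
    [0, 0, 0.002, 0, 0, 0, 0],
    [0, 0, 0.002, 0, 0, 0, 0]
  ]
}}

```text
t: 6.1
ee_pos: [0.6132, -0.1677, 0.2307]
tcp_rot: [[0.0, 0.062, 0.998], [-0.0, 0.998, -0.062], [-1.0, -0.0, 0.0]]
ft_force: [0.3, -2.7, 0.3]
opening: -0.0
```

Run:
```python
from h import *
state()
```

```text
t 6.1 rackxy [ 0.0228 -0.1022] z 0.2307 f rack [ 0.4 -2.6] 0.3 open -0.0
```

In contact and sliding at about 2.6 N. I'll carry on at 30 mm/s through the earlier notches.

>>> {"method": "apply_moves", "body": {
  "deltas": [
    [0, 0, 0.003, 0, 0, 0, 0],
    [0, 0, 0.003, 0, 0, 0, 0],
    [0, 0, 0.003, 0, 0, 0, 0],
    [0, 0, 0.003, 0, 0, 0, 0],
    [0, 0, 0.003, 0, 0, 0, 0],
    [0, 0, 0.003, 0, 0, 0, 0],
    [0, 0, 0.003, 0, 0, 0, 0],
    [0, 0, 0.003, 0, 0, 0, 0],
    [0, 0, 0.003, 0, 0, 0, 0],
    [0, 0, 0.003, 0, 0, 0, 0],
    [0, 0, 0.003, 0, 0, 0, 0],
    [0, 0, 0.003, 0, 0, 0, 0],
    [0, 0, 0.003, 0, 0, 0, 0],
    [0, 0, 0.003, 0, 0, 0, 0],
    [0, 0, 0.003, 0, 0, 0, 0],
    [0, 0, 0.003, 0, 0, 0, 0],
    [0, 0, 0.003, 0, 0, 0, 0],
    [0, 0, 0.003, 0, 0, 0, 0],
    [0, 0, 0.003, 0, 0, 0, 0],
    [0, 0, 0.003, 0, 0, 0, 0]
  ]
}}

```text
t: 8.1
ee_pos: [0.6169, -0.1077, 0.2307]
tcp_rot: [[0.0, 0.062, 0.998], [-0.0, 0.998, -0.062], [-1.0, -0.0, 0.0]]
ft_force: [1.2, -1.9, 0.4]
opening: -0.003
```

Run:
```python
from h import *
state(); p,_=shot('scene','sc3'); cv2.imwrite('pics/sc3c.png',cv2.resize(p[160:340,140:380],None,fx=3,fy=3,interpolation=cv2.INTER_CUBIC))
```

```text
t 8.1 rackxy [ 0.0228 -0.0422] z 0.2307 f rack [ 1.3 -1.9] 0.4 open -0.003
```

View pics/sc3c.png

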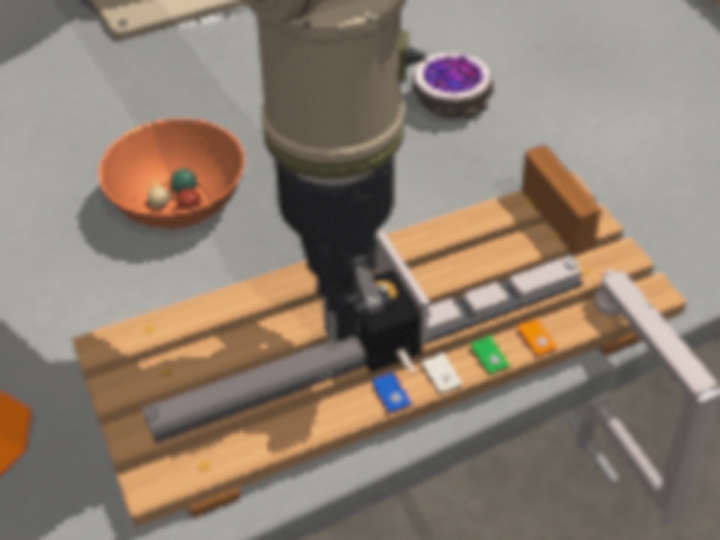

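The pointer (405,358) is past the blue tab and just short of the white, as reckoned. The bowl and geode are clear. Continuing past white to just before green.

>>> {"method": "apply_moves", "body": {
  "deltas": [
    [0, 0, 0.003, 0, 0, 0, 0],
    [0, 0, 0.003, 0, 0, 0, 0],
    [0, 0, 0.003, 0, 0, 0, 0],
    [0, 0, 0.003, 0, 0, 0, 0],
    [0, 0, 0.003, 0, 0, 0, 0],
    [0, 0, 0.003, 0, 0, 0, 0],
    [0, 0, 0.003, 0, 0, 0, 0],
    [0, 0, 0.003, 0, 0, 0, 0],
    [0, 0, 0.003, 0, 0, 0, 0],
    [0, 0, 0.003, 0, 0, 0, 0],
    [0, 0, 0.003, 0, 0, 0, 0],
    [0, 0, 0.003, 0, 0, 0, 0],
    [0, 0, 0.003, 0, 0, 0, 0],
    [0, 0, 0.003, 0, 0, 0, 0],
    [0, 0, 0.003, 0, 0, 0, 0],
    [0, 0, 0.003, 0, 0, 0, 0],
    [0, 0, 0.003, 0, 0, 0, 0]
  ]
}}

```text
t: 9.85
ee_pos: [0.6201, -0.0569, 0.2308]
tcp_rot: [[0.0, 0.062, 0.998], [-0.0, 0.998, -0.062], [-1.0, -0.0, 0.0]]
ft_force: [0.8, -2.4, 0.1]
opening: 0.001
```

>>> {"method": "apply_moves", "body": {
  "deltas": [
    [0, 0, 0.0015, 0, 0, 0, 0]
  ]
}}

```text
t: 9.95
ee_pos: [0.6201, -0.0551, 0.2307]
tcp_rot: [[-0.0, 0.062, 0.998], [0.0, 0.998, -0.062], [-1.0, 0.0, -0.0]]
ft_force: [0.8, -2.4, 0.8]
opening: -0.002
```

>>> {"method": "apply_moves", "body": {
  "deltas": [
    [0, 0, 0.0015, 0, 0, 0, 0]
  ]
}}

```text
t: 10.05
ee_pos: [0.6202, -0.054, 0.2307]
tcp_rot: [[-0.0, 0.062, 0.998], [-0.0, 0.998, -0.062], [-1.0, -0.0, -0.0]]
ft_force: [1.7, -1.8, 1.0]
opening: 0.0
```

>>> {"method": "apply_moves", "body": {
  "deltas": [
    [0, 0, 0.0015, 0, 0, 0, 0]
  ]
}}

```text
t: 10.15
ee_pos: [0.6203, -0.0525, 0.2307]
tcp_rot: [[-0.0, 0.062, 0.998], [-0.0, 0.998, -0.062], [-1.0, -0.0, -0.0]]
ft_force: [0.9, -2.3, 2.3]
opening: 0.001
```

>>> {"method": "apply_moves", "body": {
  "deltas": [
    [0, 0, 0.0015, 0, 0, 0, 0]
  ]
}}

```text
t: 10.25
ee_pos: [0.6204, -0.0511, 0.2307]
tcp_rot: [[0.0, 0.062, 0.998], [-0.0, 0.998, -0.062], [-1.0, -0.0, 0.0]]
ft_force: [0.9, -1.2, 1.5]
opening: -0.001
```

>>> {"method": "apply_moves", "body": {
  "deltas": [
    [0, 0, 0.0015, 0, 0, 0, 0]
  ]
}}

```text
t: 10.35
ee_pos: [0.6205, -0.0496, 0.2307]
tcp_rot: [[0.0, 0.062, 0.998], [-0.0, 0.998, -0.062], [-1.0, -0.0, 0.0]]
ft_force: [0.7, -2.1, 1.7]
opening: 0.002
```

>>> {"method": "apply_moves", "body": {
  "deltas": [
    [0, 0, 0.0015, 0, 0, 0, 0]
  ]
}}

```text
t: 10.45
ee_pos: [0.6206, -0.048, 0.2307]
tcp_rot: [[-0.0, 0.062, 0.998], [-0.0, 0.998, -0.062], [-1.0, -0.0, -0.0]]
ft_force: [0.4, -1.2, 1.4]
opening: 0.002
```

>>> {"method": "apply_moves", "body": {
  "deltas": [
    [0, 0, 0.0015, 0, 0, 0, 0]
  ]
}}

```text
t: 10.55
ee_pos: [0.6207, -0.0465, 0.2307]
tcp_rot: [[-0.0, 0.062, 0.998], [-0.0, 0.998, -0.062], [-1.0, -0.0, -0.0]]
ft_force: [0.4, -2.5, 1.2]
opening: -0.001
```

>>> {"method": "apply_moves", "body": {
  "deltas": [
    [0, 0, 0.0015, 0, 0, 0, 0]
  ]
}}

```text
t: 10.65
ee_pos: [0.6208, -0.045, 0.2307]
tcp_rot: [[0.0, 0.062, 0.998], [-0.0, 0.998, -0.062], [-1.0, -0.0, 0.0]]
ft_force: [1.3, -2.0, 1.8]
opening: 0.001
```

Run:
```python
from h import *
state()
```

```text
t 10.65 rackxy [0.0228 0.0207] z 0.2307 f rack [ 1.4 -1.9] 1.8 open 0.001
```

No click yet, so the offset is a little smaller than I assumed. I'll keep stepping to find the green click, which calibrates the final move.

>>> {"method": "apply_moves", "body": {
  "deltas": [
    [0, 0, 0.0015, 0, 0, 0, 0]
  ]
}}

```text
t: 10.75
ee_pos: [0.6209, -0.0435, 0.2307]
tcp_rot: [[-0.0, 0.062, 0.998], [-0.0, 0.998, -0.062], [-1.0, -0.0, -0.0]]
ft_force: [0.1, -2.5, 0.8]
opening: 0.0
```

>>> {"method": "apply_moves", "body": {
  "deltas": [
    [0, 0, 0.0015, 0, 0, 0, 0]
  ]
}}

```text
t: 10.85
ee_pos: [0.621, -0.042, 0.2307]
tcp_rot: [[0.0, 0.062, 0.998], [-0.0, 0.998, -0.062], [-1.0, -0.0, 0.0]]
ft_force: [0.7, -1.8, 1.1]
opening: 0.003
```

>>> {"method": "apply_moves", "body": {
  "deltas": [
    [0, 0, 0.0015, 0, 0, 0, 0]
  ]
}}

```text
t: 10.95
ee_pos: [0.6211, -0.0405, 0.2307]
tcp_rot: [[-0.0, 0.062, 0.998], [-0.0, 0.998, -0.062], [-1.0, -0.0, 0.0]]
ft_force: [0.8, -2.4, 1.3]
opening: 0.001
```

>>> {"method": "apply_moves", "body": {
  "deltas": [
    [0, 0, 0.0015, 0, 0, 0, 0]
  ]
}}

```text
t: 11.05
ee_pos: [0.6212, -0.039, 0.2307]
tcp_rot: [[0.0, 0.062, 0.998], [-0.0, 0.998, -0.062], [-1.0, -0.0, 0.0]]
ft_force: [1.6, -2.0, 1.4]
opening: -0.001
```

Run:
```python
from h import *
state(); p,_=shot('scene','sc4'); cv2.imwrite('pics/sc4c.png',cv2.resize(p[230:310,220:340],None,fx=6,fy=6,interpolation=cv2.INTER_CUBIC))
```

```text
t 11.05 rackxy [0.0228 0.0267] z 0.2307 f rack [ 1.8 -1.9] 1.4 open -0.001
```

View pics/sc4c.png

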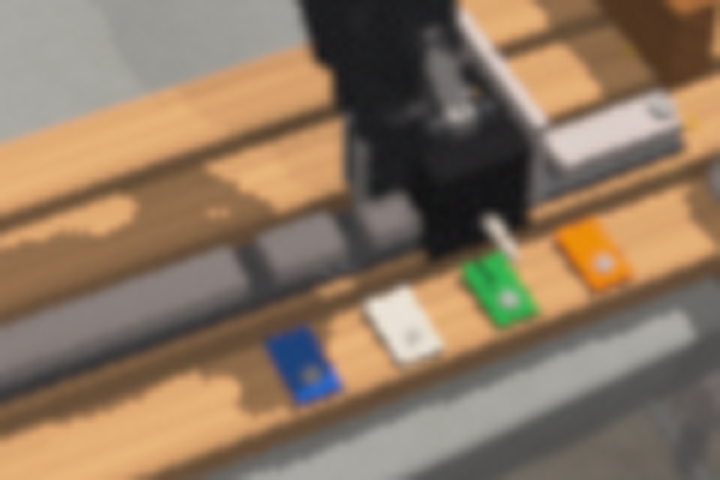

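The pointer (500–515, 235–250) looks past the green tab, though no click force showed. I'll project the block corners with the calibration to pin down where the stop is.

Run:
```python
from h import *
f=lambda P:[(220+x/6,230+y/6) for x,y in P]
def r(P,z): return (rack(world('scene',f(P),z=z))*1e3).round(1).tolist()
print('tabs b,w,g,o',r([(304,364),(403,325),(500,290),(594,253)],.033))
print('block far low corners -y,+y (x=+25+22)',r([(430,255),(527,228)],.046))
print('block top -y far corner',r([(425,165)],.080), 'plate top far end',r([(540,140)],.087))
for z in(.046,.05,.055,.063): print('pointer tip',z,r([(514,252)],z))
# same with start picture: pointer and corners (crop0 lower half: 3.7*.8 px, offset (160,230), row 300)
g=lambda P:[(160+x/2.96,230+(y-300)/2.96) for x,y in P]
q=lambda P,z:(rack(world('scene',g(P),z=z))*1e3).round(1).tolist()
print('start: low corners',q([(207,491),(262,474)],.046)); 
for z in(.046,.05,.055,.063): print('ptr0',z,q([(248,494)],z))
```

```text
tabs b,w,g,o [[68.6, -23.4], [68.1, 16.3], [69.0, 55.7], [68.6, 95.9]]
block far low corners -y,+y (x=+25+22) [[52.8, 34.7], [56.7, 73.0]]
block top -y far corner [[39.7, 37.9]] plate top far end [[52.1, 77.7]]
pointer tip 0.046 [[64.6, 63.1]]
pointer tip 0.05 [[67.4, 61.2]]
pointer tip 0.055 [[71.0, 58.9]]
pointer tip 0.063 [[76.6, 55.2]]
start: low corners [[50.6, -108.1], [53.3, -67.7]]
ptr0 0.046 [[65.1, -83.2]]
ptr0 0.05 [[67.9, -84.2]]
ptr0 0.055 [[71.5, -85.4]]
ptr0 0.063 [[77.1, -87.3]]
```

The readings put the stop at about 55–62 mm, which is ambiguous around the green notch. There's still ≥25 mm of safe travel, so I'll continue in small steps and watch the force.

>>> {"method": "apply_moves", "body": {
  "deltas": [
    [0, 0, 0.0015, 0, 0, 0, 0]
  ]
}}

```text
t: 11.2
ee_pos: [0.6213, -0.0376, 0.2307]
tcp_rot: [[-0.0, 0.062, 0.998], [-0.0, 0.998, -0.062], [-1.0, -0.0, -0.0]]
ft_force: [0.3, -1.8, 1.5]
opening: -0.002
```

>>> {"method": "apply_moves", "body": {
  "deltas": [
    [0, 0, 0.0015, 0, 0, 0, 0]
  ]
}}

```text
t: 11.3
ee_pos: [0.6214, -0.0361, 0.2307]
tcp_rot: [[-0.0, 0.062, 0.998], [-0.0, 0.998, -0.062], [-1.0, -0.0, -0.0]]
ft_force: [0.6, -2.3, 1.9]
opening: -0.001
```

>>> {"method": "apply_moves", "body": {
  "deltas": [
    [0, 0, 0.0015, 0, 0, 0, 0]
  ]
}}

```text
t: 11.4
ee_pos: [0.6215, -0.0345, 0.2307]
tcp_rot: [[0.0, 0.062, 0.998], [-0.0, 0.998, -0.062], [-1.0, -0.0, 0.0]]
ft_force: [1.3, -2.2, 0.7]
opening: 0.001
```

>>> {"method": "apply_moves", "body": {
  "deltas": [
    [0, 0, 0.0015, 0, 0, 0, 0]
  ]
}}

```text
t: 11.5
ee_pos: [0.6215, -0.033, 0.2307]
tcp_rot: [[0.0, 0.062, 0.998], [-0.0, 0.998, -0.062], [-1.0, -0.0, 0.0]]
ft_force: [1.2, -2.7, 0.8]
opening: 0.0
```

>>> {"method": "apply_moves", "body": {
  "deltas": [
    [0, 0, 0.0015, 0, 0, 0, 0]
  ]
}}

```text
t: 11.6
ee_pos: [0.6216, -0.0315, 0.2307]
tcp_rot: [[0.0, 0.062, 0.998], [-0.0, 0.998, -0.062], [-1.0, -0.0, 0.0]]
ft_force: [0.5, -2.6, 0.9]
opening: -0.001
```

>>> {"method": "apply_moves", "body": {
  "deltas": [
    [0, 0, 0.0015, 0, 0, 0, 0]
  ]
}}

```text
t: 11.7
ee_pos: [0.6217, -0.03, 0.2307]
tcp_rot: [[0.0, 0.062, 0.998], [-0.0, 0.998, -0.062], [-1.0, -0.0, 0.0]]
ft_force: [0.7, -3.1, 1.0]
opening: -0.0
```

Run:
```python
from h import *
state(); p,_=shot('scene','sc5'); cv2.imwrite('pics/sc5c.png',cv2.resize(p[240:300,260:340],None,fx=9,fy=9,interpolation=cv2.INTER_CUBIC))
```

```text
t 11.7 rackxy [0.0228 0.0357] z 0.2307 f rack [ 0.8 -3. ] 1.0 open -0.0
```

View pics/sc5c.png

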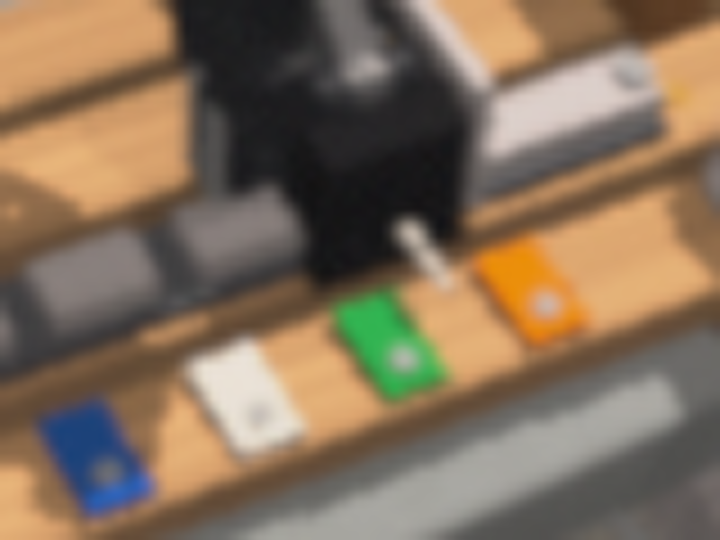

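The pointer tip (450,285) is now between green and orange, so the stop is at ≈70 mm. That matches TCP + 33–35 mm. The green detent went by without showing in the end-of-row forces. From here I'll go in fine steps, keeping TCP rack y ≤ ~59 mm so the stop can't be pushed past the orange centre.

>>> {"method": "apply_moves", "body": {
  "deltas": [
    [0, 0, 0.0015, 0, 0, 0, 0],
    [0, 0, 0.0015, 0, 0, 0, 0],
    [0, 0, 0.0015, 0, 0, 0, 0],
    [0, 0, 0.0015, 0, 0, 0, 0],
    [0, 0, 0.0015, 0, 0, 0, 0],
    [0, 0, 0.0015, 0, 0, 0, 0],
    [0, 0, 0.001, 0, 0, 0, 0],
    [0, 0, 0.001, 0, 0, 0, 0],
    [0, 0, 0.001, 0, 0, 0, 0],
    [0, 0, 0.001, 0, 0, 0, 0]
  ]
}}

```text
t: 12.75
ee_pos: [0.6226, -0.0171, 0.2307]
tcp_rot: [[0.0, 0.062, 0.998], [-0.0, 0.998, -0.062], [-1.0, -0.0, 0.0]]
ft_force: [1.3, -1.8, 1.2]
opening: 0.001
```

>>> {"method": "apply_moves", "body": {
  "deltas": [
    [0, 0, 0.001, 0, 0, 0, 0]
  ]
}}

```text
t: 12.85
ee_pos: [0.6226, -0.0161, 0.2307]
tcp_rot: [[0.0, 0.062, 0.998], [-0.0, 0.998, -0.062], [-1.0, -0.0, 0.0]]
ft_force: [1.3, -2.5, 0.2]
opening: -0.001
```

>>> {"method": "apply_moves", "body": {
  "deltas": [
    [0, 0, 0.001, 0, 0, 0, 0]
  ]
}}

```text
t: 12.95
ee_pos: [0.6227, -0.0151, 0.2307]
tcp_rot: [[0.0, 0.062, 0.998], [-0.0, 0.998, -0.062], [-1.0, -0.0, 0.0]]
ft_force: [1.3, -1.7, 0.3]
opening: 0.003
```

>>> {"method": "apply_moves", "body": {
  "deltas": [
    [0, 0, 0.001, 0, 0, 0, 0]
  ]
}}

```text
t: 13.05
ee_pos: [0.6227, -0.0141, 0.2307]
tcp_rot: [[0.0, 0.062, 0.998], [-0.0, 0.998, -0.062], [-1.0, -0.0, 0.0]]
ft_force: [0.7, -2.0, 1.0]
opening: -0.003
```

>>> {"method": "apply_moves", "body": {
  "deltas": [
    [0, 0, 0.001, 0, 0, 0, 0]
  ]
}}

```text
t: 13.15
ee_pos: [0.6228, -0.0131, 0.2307]
tcp_rot: [[0.0, 0.062, 0.998], [-0.0, 0.998, -0.062], [-1.0, -0.0, 0.0]]
ft_force: [0.9, -1.6, -0.1]
opening: -0.001
```

Run:
```python
from h import *
state()
```

```text
t 13.15 rackxy [0.0228 0.0527] z 0.2307 f rack [ 1.  -1.5] -0.1 open -0.001
```

>>> {"method": "apply_moves", "body": {
  "deltas": [
    [0, 0, 0.001, 0, 0, 0, 0]
  ]
}}

```text
t: 13.25
ee_pos: [0.6228, -0.0121, 0.2307]
tcp_rot: [[0.0, 0.062, 0.998], [-0.0, 0.998, -0.062], [-1.0, -0.0, 0.0]]
ft_force: [1.5, -2.5, -0.1]
opening: -0.005
```

>>> {"method": "apply_moves", "body": {
  "deltas": [
    [0, 0, 0.001, 0, 0, 0, 0]
  ]
}}

```text
t: 13.35
ee_pos: [0.6229, -0.0111, 0.2307]
tcp_rot: [[0.0, 0.062, 0.998], [-0.0, 0.998, -0.062], [-1.0, -0.0, 0.0]]
ft_force: [2.0, -2.0, 0.5]
opening: 0.001
```

>>> {"method": "apply_moves", "body": {
  "deltas": [
    [0, 0, 0.001, 0, 0, 0, 0]
  ]
}}

```text
t: 13.45
ee_pos: [0.623, -0.0101, 0.2307]
tcp_rot: [[-0.0, 0.062, 0.998], [-0.0, 0.998, -0.062], [-1.0, -0.0, -0.0]]
ft_force: [1.0, -1.9, 0.3]
opening: -0.002
```

>>> {"method": "apply_moves", "body": {
  "deltas": [
    [0, 0, 0.001, 0, 0, 0, 0]
  ]
}}

```text
t: 13.55
ee_pos: [0.623, -0.0091, 0.2307]
tcp_rot: [[0.0, 0.062, 0.998], [-0.0, 0.998, -0.062], [-1.0, -0.0, 0.0]]
ft_force: [1.4, -1.3, -0.2]
opening: 0.003
```

Run:
```python
from h import *
state(); p,_=shot('scene','sc6'); cv2.imwrite('pics/sc6c.png',cv2.resize(p[230:290,270:350],None,fx=9,fy=9,interpolation=cv2.INTER_CUBIC))
```

```text
t 13.55 rackxy [0.0228 0.0567] z 0.2307 f rack [ 1.4 -1.2] -0.2 open 0.003
```

View pics/sc6c.png

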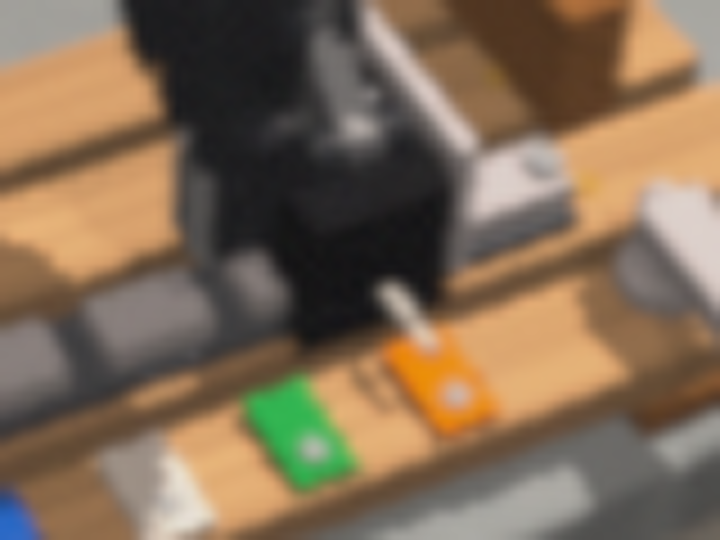

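The pointer tip (433,342) is now at the orange tab's back edge, close to its middle. I'll compare numerically across frames.

Run:
```python
from h import *
tips={'start':(160+248/2.96,230+194/2.96),'tcp26.7':(220+514/6,230+252/6),'tcp35.7':(260+450/9,240+285/9),'tcp56.7':(270+433/9,230+342/9)}
for z in(.046,.05,.055,.06): print(z,{k:(rack(world('scene',[v],z=z))[0]*1e3).round(1).tolist() for k,v in tips.items()})
# subpixel shift of the block/plate/pointer patch between sc5 and sc6 is checked with the plate's far top corner and low edge
P={'35.7':[(260+x/9,240+y/9) for x,y in[(487,80),(465,232),(315,282)]],'56.7':[(270+x/9,230+y/9) for x,y in[(470,145),(440,300),(300,342)]]}
for k,v in P.items(): print(k,[ (rack(world('scene',[q],z=z))[0]*1e3).round(1).tolist() for q,z in zip(v,(.087,.046,.046))])
```

```text
0.046 {'start': [65.1, -83.2], 'tcp26.7': [64.6, 63.1], 'tcp35.7': [67.8, 72.1], 'tcp56.7': [66.4, 93.6]}
0.05 {'start': [67.9, -84.2], 'tcp26.7': [67.4, 61.2], 'tcp35.7': [70.7, 70.2], 'tcp56.7': [69.2, 91.5]}
0.055 {'start': [71.5, -85.4], 'tcp26.7': [71.0, 58.9], 'tcp35.7': [74.2, 67.8], 'tcp56.7': [72.7, 89.0]}
0.06 {'start': [75.0, -86.6], 'tcp26.7': [74.5, 56.6], 'tcp35.7': [77.7, 65.4], 'tcp56.7': [76.2, 86.4]}
35.7 [[44.5, 92.3], [54.7, 83.9], [53.0, 42.8]]
56.7 [[44.9, 112.7], [55.4, 102.1], [52.4, 64.0]]
```

All estimates put the stop at 89–92 mm, so the 91 mm jump point is imminent. Half-millimetre steps now.

>>> {"method": "apply_moves", "body": {
  "deltas": [
    [0, 0, 0.0007, 0, 0, 0, 0],
    [0, 0, 0, 0, 0, 0, 0]
  ]
}}

```text
t: 13.8
ee_pos: [0.6231, -0.0083, 0.2307]
tcp_rot: [[0.0, 0.062, 0.998], [0.0, 0.998, -0.062], [-1.0, 0.0, 0.0]]
ft_force: [0.4, -1.2, -1.1]
opening: 0.003
```

>>> {"method": "apply_moves", "body": {
  "deltas": [
    [0, 0, 0.0007, 0, 0, 0, 0],
    [0, 0, 0, 0, 0, 0, 0]
  ]
}}

```text
t: 14.0
ee_pos: [0.6231, -0.0077, 0.2307]
tcp_rot: [[0.0, 0.062, 0.998], [0.0, 0.998, -0.062], [-1.0, 0.0, 0.0]]
ft_force: [1.1, -2.5, 0.2]
opening: -0.002
```

>>> {"method": "apply_moves", "body": {
  "deltas": [
    [0, 0, 0.0007, 0, 0, 0, 0],
    [0, 0, 0, 0, 0, 0, 0]
  ]
}}

```text
t: 14.2
ee_pos: [0.6232, -0.007, 0.2307]
tcp_rot: [[-0.0, 0.062, 0.998], [-0.0, 0.998, -0.062], [-1.0, -0.0, -0.0]]
ft_force: [1.3, -1.5, 0.6]
opening: 0.002
```

The force still reads ~2 N. I'll back off a few mm to see whether that's real contact or sensor bias; this costs nothing.

>>> {"method": "apply_moves", "body": {
  "deltas": [
    [0, 0, -0.002, 0, 0, 0, 0],
    [0, 0, 0, 0, 0, 0, 0]
  ]
}}

```text
t: 14.4
ee_pos: [0.6229, -0.009, 0.2306]
tcp_rot: [[-0.0, 0.062, 0.998], [0.0, 0.998, -0.062], [-1.0, 0.0, -0.0]]
ft_force: [-0.6, -0.4, -0.4]
opening: -0.001
```

>>> {"method": "apply_moves", "body": {
  "deltas": [
    [0, 0, -0.01, 0, 0, 0, 0],
    [0, 0, -0.01, 0, 0, 0, 0],
    [0, 0, 0, 0, 0, 0, 0],
    [0, 0, 0, 0, 0, 0, 0]
  ]
}}

```text
t: 14.8
ee_pos: [0.6218, -0.0297, 0.2307]
tcp_rot: [[-0.0, 0.063, 0.998], [-0.0, 0.998, -0.063], [-1.0, -0.0, -0.0]]
ft_force: [-0.2, 0.0, -0.1]
opening: -0.003
```

Run:
```python
from h import *
state(); p,_=shot('scene','sc7'); cv2.imwrite('pics/sc7c.png',cv2.resize(p[230:290,270:350],None,fx=9,fy=9,interpolation=cv2.INTER_CUBIC))
```

```text
t 14.8 rackxy [0.0228 0.036 ] z 0.2307 f rack [-0.2  0. ] -0.1 open -0.003
```

View pics/sc7c.png

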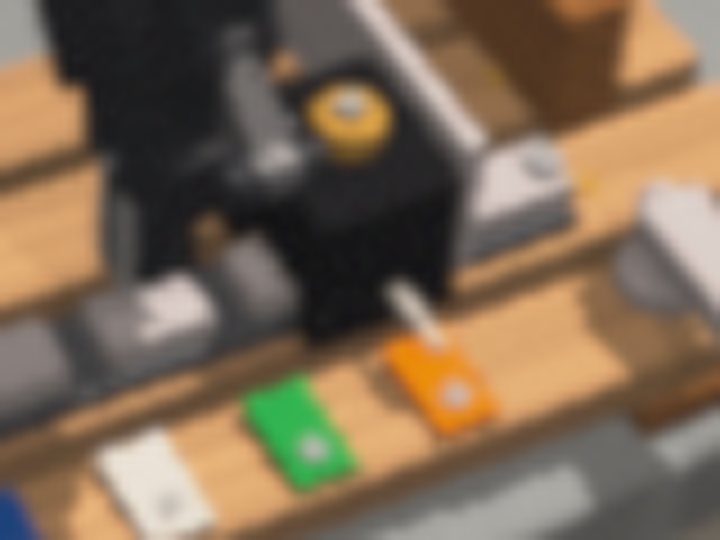

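The force dropped to 0 on backing off, so the 2 N was real sliding contact and there's no proof of a click yet. The pointer tip is at ≈(442,340) and the block is clear of the fingers. I'll retreat out of view and measure from the top camera.

>>> {"method": "apply_moves", "body": {
  "deltas": [
    [0, -0.02, 0, 0, 0, 0, 0],
    [0, -0.02, -0.02, 0, 0, 0, 0],
    [0, -0.02, -0.02, 0, 0, 0, 0],
    [0, -0.02, -0.025, 0, 0, 0, 0],
    [0, 0, -0.025, 0, 0, 0, 0],
    [0, 0, -0.025, 0, 0, 0, 0],
    [0, 0, -0.025, 0, 0, 0, 0],
    [0, 0, -0.025, 0, 0, 0, 0],
    [0, 0, 0, 0, 0, 0, 0]
  ]
}}

```text
t: 15.75
ee_pos: [0.6109, -0.1978, 0.3105]
tcp_rot: [[-0.001, 0.067, 0.998], [-0.002, 0.998, -0.067], [-1.0, -0.002, -0.0]]
ft_force: [-0.2, -0.5, 0.4]
opening: 0.002
```

Run:
```python
from h import *
state(); p,_=shot('top','top1'); q,_=shot('scene','sc8')
A=cv2.resize(p[145:220,230:310],None,fx=9,fy=9,interpolation=cv2.INTER_CUBIC)[:300]
B=cv2.resize(q[235:285,270:350],None,fx=6,fy=6,interpolation=cv2.INTER_CUBIC)
C=np.zeros((600,720,3),np.uint8); C[:300]=A; C[300:,:480]=B; cv2.imwrite('pics/cmp.png',C)
```

```text
t 15.75 rackxy [ 0.0223 -0.1325] z 0.3105 f rack [-0.2 -0.5] 0.4 open 0.002
```

View pics/cmp.png

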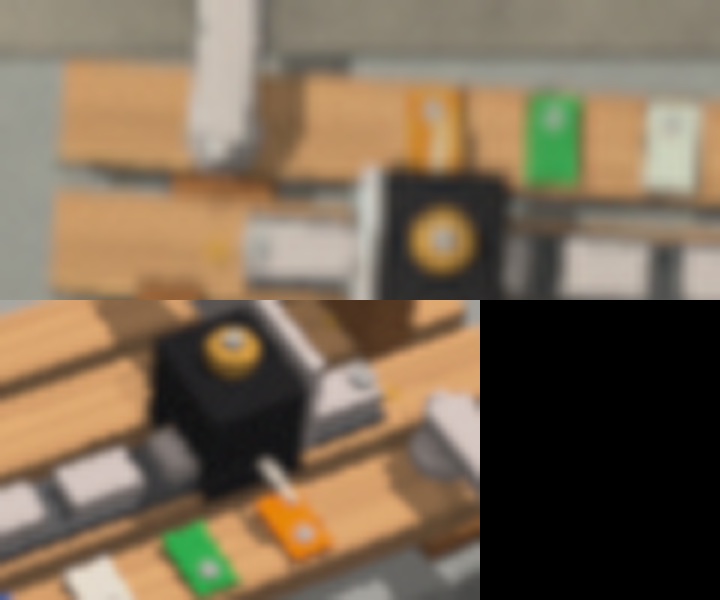

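In the top crop the pointer (440,150) lies over the orange tab (408–465) and the cap is at (442,240). Turning these into rack coordinates.

Run:
```python
from h import *
p=cv2.imread('pics/top1.png'); a=cv2.imread('pics/top0.png')
def cap(img,box):
    x0,y0,x1,y1=box; h=cv2.cvtColor(img[y0:y1,x0:x1],cv2.COLOR_BGR2HSV)
    m=(h[...,2]>90); w=m*(h[...,2].astype(float)-60); v,u=np.mgrid[y0:y1,x0:x1]; return (w*u).sum()/w.sum(),(w*v).sum()/w.sum()
R=lambda uv,z:(rack(world('top',[uv],z=z))[0]*1e3).round(1).tolist()
c1=cap(p,(274,167,285,177)); c0=cap(a,(335,171,346,181))
print('cap now',c1,R(c1,.092),'cap start',c0,R(c0,.092))
f=lambda x,y:(230+x/9,145+y/9)
print('face',R(f(507,200),.08),R(f(507,280),.08),'cap eye',R(f(442,240),.092),'ptr',R(f(440,150),.052),'plate top front/back',R(f(362,240),.087),R(f(383,240),.087))
print('tab orange edges mid',R(f(436,130),.033),'green',R(f(554,140),.033))
print('rail +y end',R(f(247,248),.042),'notch green edges',R(f(560,265),.042),R(f(530,265),.042),'white',R(f(680,270),.042),R(f(648,270),.042))
```

```text
cap now (np.float64(278.4897551224388), np.float64(171.12118940529734)) [23.6, 91.1] cap start (np.float64(339.5578618140461), np.float64(175.02928632357123)) [23.2, -85.0]
face [38.0, 69.2] [12.1, 67.6] cap eye [22.1, 89.2] ptr [57.3, 92.2] plate top front/back [21.2, 114.9] [21.6, 108.2]
tab orange edges mid [66.9, 94.2] green [66.0, 54.7]
rail +y end [22.1, 154.2] notch green edges [23.0, 50.2] [22.4, 60.1] white [23.8, 10.4] [23.2, 21.0]
```

The stop measures ≈91.5 mm (cap 91.1, face 92.5, pointer 92.2, plate 90.5), which is ~3.5 mm short and not yet seated. It also fixes the offset at stop = TCP + 32.7 mm, so 95 mm is TCP ≈62.3. Going back to push those last millimetres.

>>> {"method": "apply_moves", "body": {
  "deltas": [
    [0, 0, 0.027, 0, 0, 0, 0],
    [0, 0, 0.027, 0, 0, 0, 0],
    [0, 0, 0.027, 0, 0, 0, 0],
    [0, 0, 0.027, 0, 0, 0, 0],
    [0, 0, 0.027, 0, 0, 0, 0],
    [0, 0, 0.027, 0, 0, 0, 0],
    [0, 0, 0, 0, 0, 0, 0],
    [0, 0.02, 0, 0, 0, 0, 0],
    [0, 0.02, 0, 0, 0, 0, 0],
    [0, 0.02, 0, 0, 0, 0, 0],
    [0, 0.02, 0, 0, 0, 0, 0],
    [0, 0, 0, 0, 0, 0, 0]
  ]
}}

```text
t: 17.05
ee_pos: [0.6205, -0.0313, 0.2281]
tcp_rot: [[-0.004, 0.061, 0.998], [0.001, 0.998, -0.061], [-1.0, 0.0, -0.005]]
ft_force: [-0.7, -0.1, 0.1]
opening: -0.0
```

Run:
```python
from h import *
state()
```

```text
t 17.05 rackxy [0.0217 0.0343] z 0.2281 f rack [-0.7 -0.1] 0.1 open -0.0
```

>>> {"method": "apply_moves", "body": {
  "deltas": [
    [0, 0, 0.004, 0, 0, 0, 0],
    [0, 0, 0.004, 0, 0, 0, 0],
    [0, 0, 0.004, 0, 0, 0, 0],
    [0, 0, 0.004, 0, 0, 0, 0],
    [0, 0, 0.003, 0, 0, 0, 0],
    [0, 0, 0.002, 0, 0, 0, 0],
    [0, 0, 0, 0, 0, 0, 0],
    [0, 0, 0, 0, 0, 0, 0]
  ]
}}

```text
t: 17.85
ee_pos: [0.6229, -0.0112, 0.2307]
tcp_rot: [[-0.0, 0.062, 0.998], [-0.0, 0.998, -0.062], [-1.0, -0.0, -0.0]]
ft_force: [-0.6, 0.4, -0.7]
opening: 0.001
```

Run:
```python
from h import *
state()
```

```text
t 17.85 rackxy [0.0228 0.0545] z 0.2307 f rack [-0.7  0.3] -0.7 open 0.001
```

Now 1 mm steps, then 0.5 mm steps. Contact is expected at 58.8.

>>> {"method": "apply_moves", "body": {
  "deltas": [
    [0, 0, 0.001, 0, 0, 0, 0],
    [0, 0, 0.001, 0, 0, 0, 0],
    [0, 0, 0.001, 0, 0, 0, 0],
    [0, 0, 0.001, 0, 0, 0, 0]
  ]
}}

```text
t: 18.25
ee_pos: [0.6232, -0.007, 0.2307]
tcp_rot: [[0.0, 0.062, 0.998], [-0.0, 0.998, -0.062], [-1.0, -0.0, 0.0]]
ft_force: [0.4, -0.2, -0.3]
opening: 0.001
```

>>> {"method": "apply_moves", "body": {
  "deltas": [
    [0, 0, 0.0005, 0, 0, 0, 0]
  ]
}}

```text
t: 18.35
ee_pos: [0.6232, -0.0067, 0.2307]
tcp_rot: [[0.0, 0.062, 0.998], [-0.001, 0.998, -0.062], [-1.0, -0.001, 0.0]]
ft_force: [-0.7, -2.1, 0.5]
opening: -0.0
```

>>> {"method": "apply_moves", "body": {
  "deltas": [
    [0, 0, 0.0005, 0, 0, 0, 0]
  ]
}}

```text
t: 18.45
ee_pos: [0.6232, -0.0065, 0.2307]
tcp_rot: [[-0.0, 0.062, 0.998], [-0.001, 0.998, -0.062], [-1.0, -0.001, -0.0]]
ft_force: [0.3, -1.5, 0.5]
opening: -0.003
```

>>> {"method": "apply_moves", "body": {
  "deltas": [
    [0, 0, 0.0005, 0, 0, 0, 0]
  ]
}}

```text
t: 18.55
ee_pos: [0.6232, -0.006, 0.2307]
tcp_rot: [[-0.0, 0.062, 0.998], [-0.001, 0.998, -0.062], [-1.0, -0.001, -0.0]]
ft_force: [-0.9, -2.1, 0.9]
opening: 0.001
```

>>> {"method": "apply_moves", "body": {
  "deltas": [
    [0, 0, 0.0005, 0, 0, 0, 0]
  ]
}}

```text
t: 18.65
ee_pos: [0.6233, -0.0053, 0.2307]
tcp_rot: [[-0.0, 0.062, 0.998], [-0.0, 0.998, -0.062], [-1.0, -0.0, 0.0]]
ft_force: [-0.3, -1.2, 0.5]
opening: -0.0
```

>>> {"method": "apply_moves", "body": {
  "deltas": [
    [0, 0, 0.0005, 0, 0, 0, 0]
  ]
}}

```text
t: 18.75
ee_pos: [0.6233, -0.0047, 0.2307]
tcp_rot: [[-0.0, 0.062, 0.998], [-0.0, 0.998, -0.062], [-1.0, -0.0, 0.0]]
ft_force: [0.1, -1.8, 0.2]
opening: -0.001
```

>>> {"method": "apply_moves", "body": {
  "deltas": [
    [0, 0, 0.0005, 0, 0, 0, 0]
  ]
}}

```text
t: 18.85
ee_pos: [0.6234, -0.0041, 0.2307]
tcp_rot: [[0.0, 0.062, 0.998], [-0.0, 0.998, -0.062], [-1.0, -0.0, 0.0]]
ft_force: [-0.3, -1.1, 0.6]
opening: 0.003
```

>>> {"method": "apply_moves", "body": {
  "deltas": [
    [0, 0, 0.0005, 0, 0, 0, 0]
  ]
}}

```text
t: 18.95
ee_pos: [0.6234, -0.0036, 0.2307]
tcp_rot: [[0.0, 0.062, 0.998], [-0.0, 0.998, -0.062], [-1.0, -0.0, 0.0]]
ft_force: [-0.4, -2.2, 0.8]
opening: 0.0
```

>>> {"method": "apply_moves", "body": {
  "deltas": [
    [0, 0, 0, 0, 0, 0, 0]
  ]
}}

```text
t: 19.05
ee_pos: [0.6234, -0.0035, 0.2307]
tcp_rot: [[0.0, 0.062, 0.998], [0.0, 0.998, -0.062], [-1.0, 0.0, 0.0]]
ft_force: [-0.2, -1.9, -0.7]
opening: 0.001
```

The TCP is at 62.3 and still sliding at 2 N with no click. I'll measure the stop's displacement since the sc8 frame by sub-pixel registration of the pointer/plate patch, validated on older frames.

```bash
cat >> h.py <<'E'
def disp(ref,new,guess_mm):
    """stop shift along rack y (mm) from image ref to new: ECC translation on patch block face+pointer+plate end"""
    g=lambda n:cv2.cvtColor(cv2.imread('pics/%s.png'%n),cv2.COLOR_BGR2GRAY).astype(np.float32)
    c=optics.get_calibration('scene'); rv=cv2.Rodrigues(np.array(c['R']))[0]
    P=[np.r_[RR@np.array([.045,y])+T,.065] for y in(.09,.10)]
    uv=cv2.projectPoints(np.array(P),rv,np.array(c['t'],float),np.array(c['mtx']),np.array(c['dist'],float))[0][:,0]
    dirn=(uv[1]-uv[0])/10
    R_,N=g(ref),g(new)
    m=np.zeros(R_.shape,np.uint8); m[252:276,303:321]=255   # placed for sc8
    W=np.float32([[1,0,guess_mm*dirn[0]],[0,1,guess_mm*dirn[1]]])
    cc,W=cv2.findTransformECC(R_,N,W,cv2.MOTION_TRANSLATION,(3,200,1e-6),m,3)
    s=W[:,2]; return round(float(s@dirn/(dirn@dirn)),2), s.round(2), round(float(cc),3), dirn.round(3)
E
python3 - <<'E'
from h import *
state(); shot('scene','sc9'); shot('top','top2')
for n,gm in(('sc5',-23),('sc6',-2),('sc7',0),('sc9',3)): print(n,disp('sc8',n,gm))
E
```

```text
t 19.05 rackxy [0.0228 0.0623] z 0.2307 f rack [-0.  -1.9] -0.7 open 0.001
sc5 (-23.64, array([-9.23,  3.38], dtype=float32), 0.975, array([ 0.391, -0.143]))
sc6 (-2.06, array([-0.85,  0.17], dtype=float32), 0.994, array([ 0.391, -0.143]))
sc7 (-0.0, array([-0.01, -0.02], dtype=float32), 1.0, array([ 0.391, -0.143]))
sc9 (3.71, array([ 1.46, -0.5 ], dtype=float32), 0.996, array([ 0.391, -0.143]))
```

Registration is precise to ~0.2 mm. The stop moved 3.7 mm since 91.5, so it's at ≈95.2 mm with contact kept throughout and no jump seen. I'll release it and check whether it settles, with a clean absolute measurement.

>>> {"method": "apply_moves", "body": {
  "deltas": [
    [0, 0, -0.002, 0, 0, 0, 0],
    [0, 0, -0.01, 0, 0, 0, 0],
    [0, 0, -0.015, 0, 0, 0, 0],
    [0, -0.02, -0.01, 0, 0, 0, 0],
    [0, -0.02, -0.02, 0, 0, 0, 0],
    [0, -0.02, -0.025, 0, 0, 0, 0],
    [0, -0.02, -0.03, 0, 0, 0, 0],
    [0, 0, -0.03, 0, 0, 0, 0],
    [0, 0, -0.03, 0, 0, 0, 0],
    [0, 0, 0, 0, 0, 0, 0]
  ]
}}

```text
t: 20.15
ee_pos: [0.6113, -0.1824, 0.3106]
tcp_rot: [[-0.001, 0.07, 0.998], [-0.003, 0.998, -0.07], [-1.0, -0.003, -0.0]]
ft_force: [-0.1, -0.4, -0.0]
opening: 0.001
```

Run:
```python
from h import *
state(); p,_=shot('top','top3'); q,_=shot('scene','sc10')
print('sc10',disp('sc8','sc10',3.7))
R=lambda n,uv,z:(rack(world(n,[uv],z=z))[0]*1e3).round(1).tolist()
# brass cap by saturation-weighted centroid, both cameras, and sub-pixel profile edges in the top view
def cen(img,box,lo,hi):
    x0,y0,x1,y1=box; h=cv2.resize(img[y0:y1,x0:x1],None,fx=8,fy=8,interpolation=cv2.INTER_CUBIC); m=cv2.inRange(cv2.cvtColor(h,cv2.COLOR_BGR2HSV),lo,hi); M=cv2.moments(m,True)
    return ((M['m10']/M['m00']+.5)/8-.5+x0,(M['m01']/M['m00']+.5)/8-.5+y0)
for n in('top0','top1','top3'):
    im=cv2.imread('pics/%s.png'%n); bx=(334,170,347,182) if n=='top0' else (271,166,286,178)
    c=cen(im,bx,(8,60,90),(35,255,255)); print(n,'cap',np.round(c,2),R('top',c,.091))
    g=cv2.cvtColor(im,cv2.COLOR_BGR2GRAY).astype(float)
    u0=335 if n=='top0' else 272
    prof=g[(170 if n=='top0' else 166):(172 if n=='top0' else 168),u0-8:u0+20].mean(0).round(); print('  profile from u',u0-8,prof.astype(int).tolist())
a=cv2.imread('pics/top0.png')
for k,lo,hi,b in(('orange',(10,180,120),(17,255,255),(273,155,284,166)),('green',(50,100,50),(80,255,255),(284,153,298,168)),('blue',(100,120,60),(125,255,255),(311,155,325,170))):
    c=cen(a,b,lo,hi); print(k,np.round(c,2),R('top',c,.033))
```

```text
t 20.15 rackxy [ 0.0218 -0.1171] z 0.3106 f rack [-0.1 -0.4] -0.0 open 0.001
sc10 (3.61, array([ 1.39, -0.58], dtype=float32), 0.997, array([ 0.391, -0.143]))
top0 cap [339.55 175.09] [23.2, -85.0]
  profile from u 327 [122, 118, 115, 124, 172, 168, 109, 52, 38, 38, 39, 44, 46, 46, 42, 38, 36, 36, 34, 50, 85, 99, 102, 102, 96, 92, 93, 98]
top1 cap [278.55 171.17] [23.6, 90.9]
  profile from u 264 [106, 120, 126, 126, 128, 152, 190, 186, 119, 58, 46, 46, 45, 48, 52, 53, 49, 46, 42, 42, 42, 42, 62, 92, 94, 88, 90, 95]
top3 cap [277.35 171.08] [23.6, 94.4]
  profile from u 264 [106, 120, 125, 122, 141, 182, 166, 100, 50, 46, 47, 47, 52, 52, 52, 47, 44, 44, 42, 41, 44, 66, 87, 98, 93, 89, 90, 96]
orange [277.86 160.82] [62.6, 95.7]
green [291.   160.57] [65.9, 56.3]
blue [317.39 162.98] [63.5, -23.3]
```

Correcting for a ~0.4 px crop offset I'd overlooked, the tabs read +1.3 mm (95.7, 56.3, -23.3), so the rack frame shifts by that much. Against the orange tab the stop is at about -1.3 mm (cap) to 0 (face), and it isn't visibly clicked. I'll go back and advance another ~1.5 mm in half-mm steps, watching the force.

>>> {"method": "apply_moves", "body": {
  "deltas": [
    [0, 0, 0.025, 0, 0, 0, 0],
    [0, 0, 0.025, 0, 0, 0, 0],
    [0, 0, 0.025, 0, 0, 0, 0],
    [0, 0, 0.025, 0, 0, 0, 0],
    [0, 0, 0.025, 0, 0, 0, 0],
    [0, 0, 0.025, 0, 0, 0, 0],
    [0, 0, 0, 0, 0, 0, 0],
    [0, 0.02, 0, 0, 0, 0, 0],
    [0, 0.02, 0, 0, 0, 0, 0],
    [0, 0.02, 0, 0, 0, 0, 0],
    [0, 0.02, 0, 0, 0, 0, 0],
    [0, 0, 0, 0, 0, 0, 0],
    [0, 0, 0, 0, 0, 0, 0]
  ]
}}

```text
t: 21.55
ee_pos: [0.622, -0.0254, 0.2311]
tcp_rot: [[-0.0, 0.062, 0.998], [0.0, 0.998, -0.062], [-1.0, 0.0, -0.0]]
ft_force: [0.2, -0.2, 0.4]
opening: 0.003
```

Run:
```python
from h import *
state()
```

```text
t 21.55 rackxy [0.0228 0.0403] z 0.2311 f rack [ 0.2 -0.2] 0.4 open 0.003
```

>>> {"method": "apply_moves", "body": {
  "deltas": [
    [0, 0, 0.004, 0, 0, 0, 0],
    [0, 0, 0.004, 0, 0, 0, 0],
    [0, 0, 0.004, 0, 0, 0, 0],
    [0, 0, 0.003, 0, 0, 0, 0],
    [0, 0, 0.002, 0, 0, 0, 0],
    [0, 0, 0.002, 0, 0, 0, 0],
    [0, 0, 0.0015, 0, 0, 0, 0],
    [0, 0, 0.001, 0, 0, 0, 0],
    [0, 0, 0, 0, 0, 0, 0]
  ]
}}

```text
t: 22.45
ee_pos: [0.6233, -0.004, 0.2307]
tcp_rot: [[0.0, 0.062, 0.998], [-0.0, 0.998, -0.062], [-1.0, -0.0, 0.0]]
ft_force: [1.3, -0.0, -0.4]
opening: -0.001
```

>>> {"method": "apply_moves", "body": {
  "deltas": [
    [0, 0, 0.0005, 0, 0, 0, 0]
  ]
}}

```text
t: 22.55
ee_pos: [0.6234, -0.0038, 0.2307]
tcp_rot: [[-0.0, 0.062, 0.998], [-0.0, 0.998, -0.062], [-1.0, -0.0, -0.0]]
ft_force: [-0.5, -0.4, 0.6]
opening: -0.0
```

>>> {"method": "apply_moves", "body": {
  "deltas": [
    [0, 0, 0.0005, 0, 0, 0, 0]
  ]
}}

```text
t: 22.65
ee_pos: [0.6234, -0.0034, 0.2307]
tcp_rot: [[-0.0, 0.062, 0.998], [-0.0, 0.998, -0.062], [-1.0, -0.0, 0.0]]
ft_force: [-0.8, -1.9, 0.4]
opening: -0.001
```

>>> {"method": "apply_moves", "body": {
  "deltas": [
    [0, 0, 0.0005, 0, 0, 0, 0]
  ]
}}

```text
t: 22.75
ee_pos: [0.6234, -0.0031, 0.2307]
tcp_rot: [[-0.0, 0.063, 0.998], [-0.001, 0.998, -0.063], [-1.0, -0.001, -0.0]]
ft_force: [-0.7, -1.5, 0.4]
opening: 0.001
```

Run:
```python
from h import *
state(); shot('scene','sc11'); print(disp('sc8','sc11',4))
```

```text
t 22.75 rackxy [0.0229 0.0626] z 0.2307 f rack [-0.6 -1.5] 0.4 open 0.001
(3.63, array([ 1.41, -0.54], dtype=float32), 0.996, array([ 0.391, -0.143]))
```

>>> {"method": "apply_moves", "body": {
  "deltas": [
    [0, 0, 0.0005, 0, 0, 0, 0]
  ]
}}

```text
t: 22.9
ee_pos: [0.6235, -0.0025, 0.2307]
tcp_rot: [[-0.0, 0.062, 0.998], [-0.001, 0.998, -0.062], [-1.0, -0.001, 0.0]]
ft_force: [-0.7, -1.5, 0.6]
opening: -0.003
```

>>> {"method": "apply_moves", "body": {
  "deltas": [
    [0, 0, 0.0005, 0, 0, 0, 0]
  ]
}}

```text
t: 23.0
ee_pos: [0.6235, -0.0018, 0.2307]
tcp_rot: [[-0.0, 0.062, 0.998], [-0.0, 0.998, -0.062], [-1.0, -0.0, 0.0]]
ft_force: [0.1, -2.7, -0.7]
opening: 0.002
```

>>> {"method": "apply_moves", "body": {
  "deltas": [
    [0, 0, 0, 0, 0, 0, 0]
  ]
}}

```text
t: 23.1
ee_pos: [0.6235, -0.0016, 0.2307]
tcp_rot: [[0.0, 0.062, 0.998], [-0.0, 0.998, -0.062], [-1.0, -0.0, 0.0]]
ft_force: [-0.7, -2.9, -0.2]
opening: -0.001
```

Run:
```python
from h import *
state(); shot('scene','sc12'); print(disp('sc8','sc12',4)); state()
```

```text
t 23.1 rackxy [0.0228 0.0641] z 0.2307 f rack [-0.5 -3. ] -0.2 open -0.001
(5.03, array([ 1.99, -0.64], dtype=float32), 0.993, array([ 0.391, -0.143]))
t 23.15 rackxy [0.0228 0.0641] z 0.2307 f rack [ 0.4 -1.4] 0.6 open 0.005
```

The stop has moved 1.4 mm further and the force still shows no detent. Retreating to take the final measurement with the arm clear.

>>> {"method": "apply_moves", "body": {
  "deltas": [
    [0, 0, -0.002, 0, 0, 0, 0],
    [0, 0, -0.01, 0, 0, 0, 0],
    [0, 0, -0.015, 0, 0, 0, 0],
    [0, -0.02, -0.01, 0, 0, 0, 0],
    [0, -0.02, -0.02, 0, 0, 0, 0],
    [0, -0.02, -0.025, 0, 0, 0, 0],
    [0, -0.02, -0.03, 0, 0, 0, 0],
    [0, 0, -0.03, 0, 0, 0, 0],
    [0, 0, -0.03, 0, 0, 0, 0],
    [0, 0, 0, 0, 0, 0, 0]
  ]
}}

```text
t: 24.15
ee_pos: [0.6115, -0.1804, 0.3106]
tcp_rot: [[-0.001, 0.07, 0.998], [-0.003, 0.998, -0.07], [-1.0, -0.003, -0.0]]
ft_force: [0.4, -0.9, 0.3]
opening: 0.001
```

Run:
```python
from h import *
state(); ims=[shot('top','topf%d'%i)[0].astype(float) for i in range(4)]; q,_=shot('scene','scf')
p=np.mean(ims,0).astype(np.uint8); cv2.imwrite('pics/topavg.png',p)
print('disp vs sc8',disp('sc8','scf',5))
R=lambda n,uv,z:(rack(world(n,[uv],z=z))[0]*1e3).round(1).tolist()
def cen(img,box,lo,hi):
    x0,y0,x1,y1=box; h=cv2.resize(img[y0:y1,x0:x1],None,fx=8,fy=8,interpolation=cv2.INTER_CUBIC); M=cv2.moments(cv2.inRange(cv2.cvtColor(h,cv2.COLOR_BGR2HSV),lo,hi),True)
    return ((M['m10']/M['m00']+.5)/8-.5+x0,(M['m01']/M['m00']+.5)/8-.5+y0)
print('cap top',R('top',cen(p,(270,166,285,178),(8,60,90),(35,255,255)),.091))
def edges(v,lo,hi,rows,z,name):   # sub-pixel half-level crossings of block's dark body along u
    pr=cv2.cvtColor(p,cv2.COLOR_BGR2GRAY)[rows].astype(float).mean(0); g=np.abs(np.diff(pr))
    w=g[lo:hi]; u=(np.arange(lo,hi)+.5)@w/w.sum(); print(name,round(u,2),R('top',(u,v),z))
edges(167,283,287,slice(166,169),.080,'block -y edge hi'); edges(176,283,287,slice(175,178),.080,'block -y edge lo')
# tabs: green and white edges -> bias of the rack frame
edges(160,287,290,slice(158,163),.033,'green +y edge (64)'); edges(160,292,296,slice(158,163),.033,'green -y edge (46)')
edges(161,301,304,slice(159,164),.033,'white +y edge (24)'); edges(161,305,309,slice(159,164),.033,'white -y edge (6)')
C=np.zeros((600,720,3),np.uint8); C[:300]=cv2.resize(p[148:182,240:320],(720,300),interpolation=cv2.INTER_CUBIC); C[300:,:480]=cv2.resize(q[235:285,270:350],(480,300),interpolation=cv2.INTER_CUBIC)
cv2.imwrite('pics/fin.png',C)
for k,b in(('scoop',(390,180,440,250)),('bowl',(312,235,364,284)),('geode',(225,243,260,278)),('mallet',(105,200,155,310))):
    a=cv2.imread('pics/top0.png'); x0,y0,x1,y1=b; f=lambda i:cv2.cvtColor(i[y0:y1,x0:x1],cv2.COLOR_BGR2GRAY).astype(np.float32)
    s,r=cv2.phaseCorrelate(f(a),f(p)); print(k,'px shift',np.round(s,2))
```

```text
t 24.15 rackxy [ 0.0219 -0.115 ] z 0.3106 f rack [ 0.5 -0.9] 0.3 open 0.001
disp vs sc8 (5.07, array([ 2.01, -0.64], dtype=float32), 0.993, array([ 0.391, -0.143]))
cap top [23.6, 96.2]
block -y edge hi 284.69 [38.4, 74.0]
block -y edge lo 284.19 [12.0, 73.8]
green +y edge (64) 287.95 [67.0, 65.6]
green -y edge (46) 294.44 [68.3, 46.1]
white +y edge (24) 301.82 [66.6, 23.7]
white -y edge (6) 306.67 [67.5, 9.2]
scoop px shift [0.27 0.09]
bowl px shift [ 0.11 -0.06]
geode px shift [-0.04 -0.03]
mallet px shift [0.05 0.01]
```

View pics/fin.png

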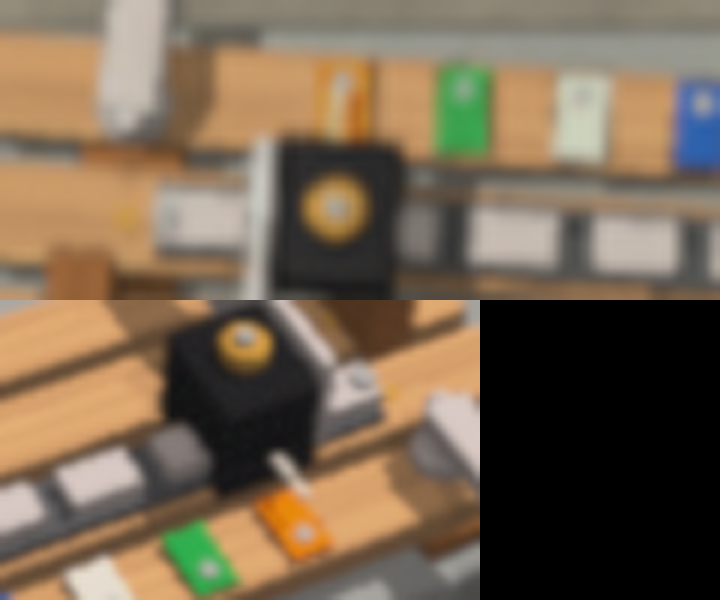

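The last picture shows the pointer over the orange tab. In the top view the cap at (336,208) is within about 0.3 mm of the tab's middle once the rack's yaw is allowed for. The arm is clear and the loose objects are unmoved (≤0.3 px). Handing in.

Run:
```python
from h import *
print(arm.finish_job())
```

```text
the job is handed in; nothing more can be done
None
```

The stop is standing at the orange notch (rack y = +95 mm), but I never felt it click. I can't confirm that the ball is seated, and I handed the job in at about 24 s of the 48 s allowed.

**What I did:** I pushed the stop from behind with the closed fingertips, from about -85 mm. I made the last few millimetres in small steps, checking its position with the cameras. The highest push force I read was about 3 N, against the 25 N limit, but I only read the force at the end of each move call.

**Position:**
- **Brass cap against the orange tab:** the cap puts the pointer within about ±0.5 mm of the tab's middle.
- **Block's back face:** this edge disagrees, putting the stop about 1.6 mm past the middle. That is still inside the 2.5 mm limit, but my accuracy is only about 1 mm.
- **At rest:** the stop did not move when I backed the fingers off.

**Failed check, the click:** I expected the push to fall away near each notch and to need about 9 N to leave one. The readings stayed at about 2 N through the green notch and up to the orange one. The stop may therefore be held only by friction rather than the sprung ball.

**Other checks:** the bowl, scoop, geode and mallet shifted by at most 0.3 pixel (under 1 mm) in the top view. The arm was clear of everything at hand-in.

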